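# Close and latch the fume filter drawer

## Task

Close up the solder-fume filter unit: push its filter drawer fully home, tip the latch's claw over so that its tooth hooks behind the keeper on the drawer, then swing the lever down flat on the housing, past centre, so that the latch holds the drawer tight by itself. Leave the solder spool, the sponge pot and the screwdriver where they are, and let go of everything at the end.

Things in the scene. Friction and masses are not known exactly. Their poses are not given: they have to be found in the camera images.
- unit: Fume filter unit: dark grey sheet-metal box 225 mm long (x), 180 wide, 90 high, fixed to the bench. Origin: on the bench under the middle of the housing's front edge; x points back over the housing (away from the drawer front), y to its left, z up. On the flat top, on the middle line: latch lever pivot at x = 60 mm, carry handle at x = 132, black outlet spigot 64 across, 45 tall at x = 188.
- handle_bar (a point): Centre of the carry handle's black bar, which bridges the unit's top: 170 mm long in y, 22 wide, z = 188 to 202 mm, unit x = 121 to 143 mm, on posts 20 x 12 mm at y = +-78 mm. The closed lever lies under it, so an upright tool above the lever strikes the bar: reach in under it from the drawer side with the tool leaning 25 to 50 degrees.
- drawer (a joint): How far the filter drawer stands out of the unit's front, m. 0 = fully home (hard stop), starts 0.03 to 0.065; grows along the unit's -x. About 2.5 N of friction, mass 0.55 to 1 kg.
- ledge_front (a point): Middle of the front edge of the drawer's pull ledge, an aluminium shelf 120 mm wide, z = 84 to 90 mm, standing 30 mm out from the drawer's front plate (12 thick, 180 wide). Moves with the drawer; when home it lies at unit x = -42 mm, z = 87 mm. Push it along the unit's +x to shut the drawer. Axes as the unit.
- keeper (a point): Keeper on the drawer: steel plate 34 mm wide (y), 5 thick, standing on the ledge up to z = 105 mm, its top leaning 17 degrees towards -x. This point is the middle of its -x face, which the tooth pulls against; with the drawer home at unit x = -13.5 mm, z = 98 mm. Axes as the unit.
- lever_pivot (a point): The lever's hinge axis (along the unit's y), at unit x = 60 mm, z = 108 mm. Axes as the unit.
- lever (a joint): Angle of the latch lever, rad: 0 = flat, closed, pointing along the unit's +x; pi/2 = straight up; more = leaning towards the drawer front; range 0 to 2.3, starts 1.8 to 2.1, stays where left (0.06 N m friction). Steel plate 26 mm wide, 5 thick. With the claw hooked the resistance grows to about 0.3 N m near 0.9 rad and is gone past centre, at about 0.25 rad.
- lever_end (a point): Point 76 mm from the pivot along the lever (which is 84 mm long), mid-width, on the face that is on top when closed and faces the drawer front when open. That face lies 7.5 mm off the line through the pivot.
- claw (a joint): Angle of the claw about its pin on the lever, 22 mm from the lever pivot, rad. The claw's elevation = claw - lever (0 = level towards -x, pi/2 = straight up). Starts 3.3 to 3.4: it stands up at 1.2 to 1.6 rad and stays by friction. Tipped below about 1.1 rad it falls towards -x by its weight (80 g), then stays down on the keeper while the lever swings.
- claw_tooth (a point): Middle of the inner face of the tooth at the claw's end, 87 mm from the claw's pin: 36 mm wide, 17 mm deep. With the drawer home and the lever still open it drops about 7 to 17 mm in front (-x) of the keeper; when drawn tight this point meets keeper. Its x points along the claw towards the pin, z off the claw's outer face.
- claw_tab (a point): Middle of the finger tab at the claw's free end, 108 mm from its pin, on the outer face (towards +x while the claw stands up, the top face when hooked). The claw's end plate is 54 mm wide, 4 thick, 66 to 113 mm from the pin, and joined to it by two side straps 42 mm apart, the lever between them.
- claw_head (a joint): Stretch of the claw's built-in spring, m: 0 slack, about 0.009 when hooked and closed (3 N per mm).
- spool: Bystander: green solder spool 62 mm across, 45 mm tall, standing beside the unit; origin at its underside.
- sponge_pot: Bystander: open steel pot 68 mm across, 50 mm tall, beside the unit; origin at its underside.
- screwdriver: Bystander: screwdriver 170 mm long lying beside the unit; origin at the middle of its underside.

How it is judged (in metres and radians):
On the way, in this order (a step that is already met when the one before it is completed fails the run):
1. the filter drawer is pushed home (value of joint drawer below 0.006 m), for 0.2 s.
2. the claw's tooth is down in front of the keeper, with the drawer still home (x of claw_tooth in the frame of keeper between -0.03 and 0.004 m and z of claw_tooth in the frame of keeper below 0.006 m and value of joint drawer below 0.008 m), for 0.2 s.
At the end, for the whole second after the job is handed in: The drawer is home (within 4 mm), the lever lies flat (below 0.08 rad) and still, the claw's tooth is hooked on the keeper (tooth point no more than 6 mm above, 30 mm in front of or 4 mm behind the keeper point) and its spring is stretched by over 5 mm; nothing is touched (value of joint drawer below 0.004 m and value of joint lever below 0.08 rad and value of joint claw_head above 0.005 m and x of claw_tooth in the frame of keeper between -0.03 and 0.004 m and z of claw_tooth in the frame of keeper below 0.006 m and not (velocity of joint lever above 0.1 rad/s or velocity of joint lever below -0.1 rad/s)).
It fails at once if a bystander (spool, sponge pot or screwdriver) is moved by more than 30 mm (distance of any of spool, sponge_pot, screwdriver from where it was at the start of the episode above 0.03 m).
It also fails if it takes over 59 s, if anything falls off the work surface, if the arm or the gripper's body presses on something with over 40 N, if the wrist force passes 120 N, or if a joint passes its speed limit or range.

## Robot

A 7-joint arm with a two-finger parallel gripper is mounted at the origin on the work surface. World frame = base frame: x ahead of the robot, y to its left, z up, the work surface at z = 0. Lengths are in mm, angles in degrees, forces in N, time in s.
With the tool pointing down it reaches from about 425 to 975 mm from the base axis. Payload 16.7 kg.
Tool frame: the origin (TCP) lies at the very end of the fingers, on their centre line; the grasp point (between the pads) lies 19 mm behind it (env.grip_point_offset is the distance from the TCP to the grasp point, in mm); z points along the fingers, y is the line along which they close (so a half turn about z gives the same grasp; the last joint's range is limited). The gripper opens to 85 mm and grips with 20 to 120 N. Pads are 22 mm wide; open, the fingers measure 114 mm over their backs; the gripper's body (76 mm by 85 mm) begins 54 mm behind the grasp point. The pads swing forward as they close: fully open they stand 13 mm farther back than shut.
Start: joints at [-76.06, 24.414, 4.234, 92.017, -1.954, 63.644, -3.845], TCP at [258.376, 623.553, 231.302] pointing down, gripper open.
Joint ranges: [-163.25, 163.25], [-28.42, 122.38], [-70.27, 78.77], [12.13, 141.07], [-58.53, 238.53], [9.26, 117.41], [-156.51, 156.51]. Speed limits (degrees/s): [108.29, 108.29, 136.94, 136.94, 172.46, 172.46, 172.46].

## Interface

Orientations are given as a 3x3 rotation matrix whose columns are the frame's x, y, z axes.
In Python, from bench import env, cams, job_done gives the robot as it stands.
- The arm moves only by the tool drive_tool, never from a script. Its argument "steps" is a list of rows, each a list of 5 numbers: the gripper command: -1 is shut, 1 is fully open, values between are in proportion, then the shift along the world's x, y, z in cm, then the turn about the world's z in degrees. In form: [[gripper, x, y, z, twist], ...]. A call has 1 to 20 rows; each row shifts and turns the commanded pose from where the row before left it; what a row does not reach is not made up. A row lasts 1/10 s, in which the tool goes at most 50 mm and 8.59 degrees, less where a joint would pass 70% of its speed; a pose out of reach is approached as far as the arm can. A call with a gripper value outside its range is refused whole. The fingers move at their own pace and stop on an object; the grip force is fixed at half the most. Time passes only in rows, so rows that do not move let the fingers close. It gives the time, the measured TCP pose, the force, the opening and the grip force at its end, in the units of the state.
- env.sense(): the state, without advancing time (a new reading comes with each control period).
- cams.camera(name): name is "scene" or "top" or "wrist"; returns (picture, depth): 480x640x3 uint8, red, green, blue; 480x640 float32, mm along the optical axis (not along the pixel's ray), 0 where there is no reading.
- cams.camera_info(name): a dict with "camera_matrix" (3x3 intrinsics, pixels), "k1" (the pictures are not rectified: a ray, as slopes to the right and down, at radius r is drawn at 1 + k1 r^2 times it, then the intrinsics apply), "R" (3x3) and "t" (3): a world point X has camera coordinates R X + t; the wrist camera has in their place "tool_from_camera" (4x4, takes a point from camera to tool coordinates, whose origin is the TCP and whose axes are the flange's). Camera axes: x right, y down, z forward; pixel columns grow to the right and rows downward; lengths in mm; the calibration is good to about 2 mm. A picture is of the moment at which its call begins: read the wrist's pose just before it. camera_info takes no time and is no camera call.
- job_done(): hands the job in; it is judged then, once.
The state is a dict: "t": time; "qpos": joint angles; "qd": joint speeds; "joint_torque": joint torques, N m; "eef_pos": TCP position; "eef_rot": TCP orientation; "force": force on the tool from outside, world axes, zero at the start; "wrist_torque": the same for the moment, N m; "gripper_width": opening from 0.0 (shut) to 1.0 (fully open); "grasp_force": force on a finger pad.
Only numpy, scipy, OpenCV 4.12 (cv2) and the standard library are available. Lean on these libraries where they do the work, as an engineer would, in place of code of your own. Each camera call takes 0.05 s, during which the arm holds its last target. There are 200 camera calls.

## Working session

There is one attempt and no reset: what is moved stays moved. The work goes in short steps, Python scripts to look and compute and a tool call to move; the robot and the scene stay as the last step left them, time stands still between calls to the robot, and variables do not carry over. Pictures are saved under pics/ and viewed, at most 10 in all, crops included, and the job is handed in when it is done.

Besides the shell and the picture viewer there is one more tool, called by a JSON object that holds its "method" and its "body". drive_tool: Moves the arm, as the interface text tells. Its arguments: {"type":"object","properties":{"steps":{"type":"array","items":{"type":"array","items":{"type":"number"}}}},"required":["steps"]}

```bash
ls; mkdir -p pics
python3 - <<'E'
from bench import env,cams
import cv2,numpy as np
print(env.sense())
for n in("scene","top"):
    p,d=cams.camera(n);cv2.imwrite(f"pics/{n}0.png",p[:,:,::-1]);np.save(f"pics/{n}0.npy",d)
    np.save(f"pics/{n}0rgb.npy",p)
    print(n,cams.camera_info(n))
print(cams.camera_info("wrist"))
E
```

```text
pics
{'t': 0.0, 'qpos': array([-76.06228484,  24.44827412,   4.23249133,  92.05328821,
        -1.95521476,  63.64330889,  -3.84614503]), 'qd': array([-0.00905543, -0.05507319,  0.00585617, -0.08628159, -0.00522759,
       -0.00062456, -0.0424846 ]), 'joint_torque': array([-3.33883440e-05, -9.49826288e+01,  3.76064301e+00, -4.63554955e+01,
        1.90758565e-02,  9.69915243e-03, -4.27010082e-05]), 'eef_pos': array([258.22203847, 623.20564677, 230.61915691]), 'eef_rot': array([[-9.23822288e-01,  3.82821381e-01, -4.12642155e-04],
       [ 3.82821595e-01,  9.23821513e-01, -1.19946430e-03],
       [-7.79728783e-05, -1.26606018e-03, -9.99999196e-01]]), 'force': array([-0.04193398, -0.25079394, -0.32831873]), 'wrist_torque': array([ 0.00985776, -0.01478882,  0.02634064]), 'grasp_force': 0.0, 'gripper_width': 1.0026920401502784}
scene {'camera_matrix': array([[436.30681177,   0.        , 319.27222217],
       [  0.        , 436.30681177, 239.82384353],
       [  0.        ,   0.        ,   1.        ]]), 'k1': -0.0639511527890098, 'R': array([[-0.23159103,  0.97269602,  0.01510089],
      
[... 428 characters left out ...]
, -0.02973618, -0.19522428],
       [ 0.19535086, -0.00138461, -0.98073244]]), 't': array([  64.09383039,  621.83719822, 1123.05902073])}
{'camera_matrix': array([[412.14474987,   0.        , 304.11012051],
       [  0.        , 412.14474987, 243.17909079],
       [  0.        ,   0.        ,   1.        ]]), 'k1': -0.07171732395486609, 'tool_from_camera': array([[-6.00586966e-04, -9.66465142e-01, -2.56797136e-01,
         6.55371959e+01],
       [ 9.99999682e-01, -4.45628928e-04, -6.61619332e-04,
        -8.77688994e-01],
       [ 5.24995788e-04, -2.56797452e-01,  9.66465102e-01,
        -1.45201124e+02],
       [ 0.00000000e+00,  0.00000000e+00,  0.00000000e+00,
         1.00000000e+00]])}
```

View pics/scene0.png

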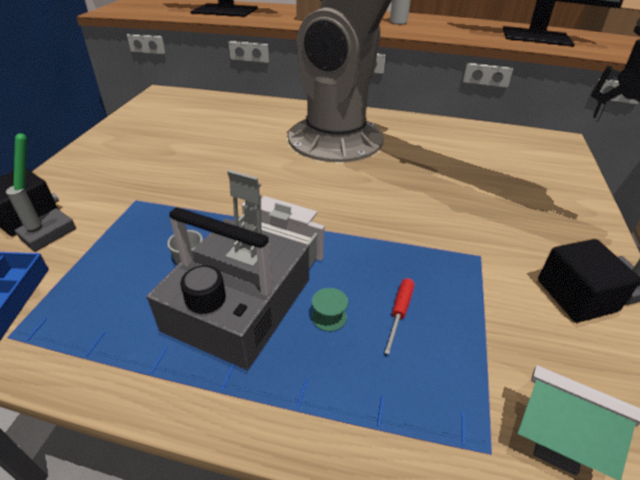

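View pics/top0.png

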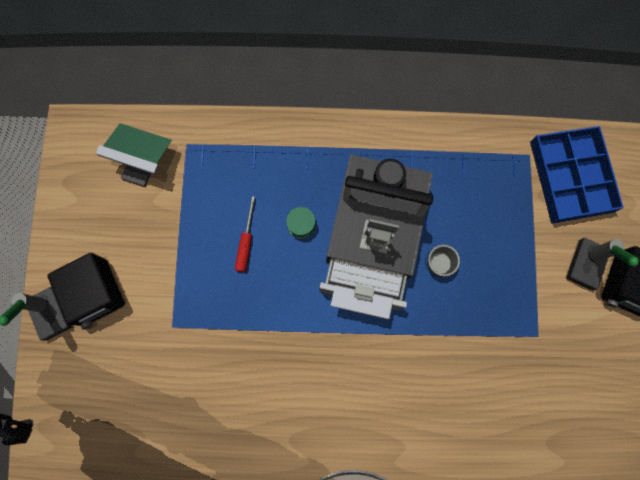

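```bash
cat > h.py <<'E'
import numpy as np,cv2
from bench import env,cams
def cloud(n,d,pose=None):
    c=cams.camera_info(n);K=c["camera_matrix"]
    v,u=np.mgrid[0:480,0:640].astype(float)
    uv=np.stack([u.ravel(),v.ravel()],1)[:,None]
    r=cv2.undistortPoints(uv,K,np.array([c["k1"],0,0,0.]))[:,0]
    P=np.c_[r,np.ones(len(r))]*d.reshape(-1,1)
    if n=="wrist":
        p,R=pose;T=c["tool_from_camera"];P=(P@T[:3,:3].T+T[:3,3])@R.T+p
    else: P=(P-c["t"])@c["R"]
    P[d.ravel()==0]=np.nan
    return P.reshape(480,640,3)
E
python3 - <<'E'
from h import *
Q=[]
for n in("top","scene"):
    d=np.load(f"pics/{n}0.npy");P=cloud(n,d);rgb=np.load(f"pics/{n}0rgb.npy").astype(int)
    br=rgb.sum(2);m=(P[...,2]>184)&(P[...,2]<208)&(br<110)&(np.hypot(P[...,0]-500,P[...,1])<400)
    m=cv2.morphologyEx(m.astype(np.uint8),cv2.MORPH_OPEN,np.ones((3,3)))>0
    b=P[m];print(n,"bar",len(b),cv2.minAreaRect(b[:,:2].astype(np.float32)),np.median(b[:,2]))
    sat=rgb.max(2)-rgb.min(2)
    g=(P[...,2]>84)&(P[...,2]<96)&(sat<25)&(np.hypot(P[...,0]-500,P[...,1])<450)
    dk=P[g&(br<270)];print("roof",len(dk),cv2.minAreaRect(dk[:,:2].astype(np.float32)))
    c,s,a=cv2.minAreaRect(b[:,:2].astype(np.float32))
    bx=cv2.boxPoints((c,s,a));e=[bx[1]-bx[0],bx[2]-bx[1]];e=max(e,key=np.linalg.norm);e/=np.linalg.norm(e)
    if e[1]<0:e=-e
    X=np.array([e[1],-e[0]]);O=np.array(c)-132*X
    print("yaw",np.degrees(np.arctan2(X[1],X[0])),"O",O)
    q=P.reshape(-1,3);U=np.c_[(q[:,:2]-O)@np.c_[X,e],q[:,2]].reshape(480,640,3)
    np.save(f"pics/{n}0U.npy",U)
    U2=U[g&(br<270)];print("roof x%",np.percentile(U2,[.5,2,98,99.5],axis=0).round(1).tolist())
    L=(U[...,2]>82)&(U[...,2]<94)&(br>400)&(U[...,0]<-20)&(abs(U[...,1])<100);print("ledge",np.percentile(U[L],[.5,2,98,99.5],axis=0).round(1).tolist())
    T=(U[...,2]>130)&(abs(U[...,1])<40)&(U[...,0]<118)&(U[...,0]>-60)
    t=U[T]; 
    for z in range(130,260,10):
        k=t[abs(t[:,2]-z)<5]
        if len(k):print(z,len(k),k.min(0).round(),k.max(0).round())
E
```

```text
top bar 673 ((690.829345703125, -45.47755432128906), (165.94680786132812, 22.98093605041504), 78.99385070800781) 200.93692122354145
roof 6320 ((639.834228515625, -34.741905212402344), (180.46095275878906, 293.17669677734375), 78.74453735351562)
yaw -11.006153 O [561.25727844 -20.27685165]
roof x% [[0.3, -87.8, 84.6], [2.5, -84.9, 85.4], [220.2, 88.1, 94.4], [223.9, 90.3, 95.3]]
ledge [[-94.9, -82.9, 83.2], [-94.4, -76.0, 84.4], [-46.3, 80.7, 93.7], [-43.4, 88.4, 93.9]]
130 10 [ 53.  16. 132.] [ 59.  27. 135.]
140 5 [ 47.  14. 135.] [ 56.  26. 145.]
150 2 [ 49. -23. 150.] [ 50.  22. 155.]
160 3 [ 42.  12. 156.] [ 56.  26. 164.]
170 6 [ 40. -21. 166.] [ 52.  26. 172.]
180 52 [ 26. -22. 177.] [ 54.  26. 185.]
190 43 [ 24. -21. 185.] [ 52.  26. 195.]
200 23 [ 44. -26. 196.] [ 53.  27. 205.]
210 39 [ 31. -24. 205.] [ 55.  28. 215.]
220 204 [ 30. -26. 215.] [ 51.  25. 225.]
230 77 [ 40. -25. 225.] [ 52.  28. 235.]
240 100 [ 51. -25. 235.] [ 57.  28. 245.]
250 23 [ 52. -19. 245.] [ 56.  23. 249.]
scene bar 1179 ((696.9501953125, -41.46997833251953), (166.3323516845703, 18.43419647216797), 7
[... 189 characters left out ...]
91803]
roof x% [[-511.4, -136.3, 84.1], [-492.4, -110.2, 84.4], [222.5, 87.7, 95.1], [223.1, 88.0, 95.7]]
ledge [[-100.6, -90.7, 83.2], [-99.4, -60.8, 83.9], [-49.4, 80.7, 91.2], [-47.3, 85.0, 91.9]]
130 37 [ 44. -25. 130.] [ 53.  23. 135.]
140 142 [ 41. -27. 135.] [ 57.  23. 145.]
150 117 [ 38. -28. 145.] [ 57.  23. 155.]
160 123 [ 36. -28. 155.] [ 56.  23. 165.]
170 119 [ 33. -29. 165.] [ 54.  23. 175.]
180 73 [ 21. -28. 175.] [ 54.  23. 185.]
190 41 [ 39. -30. 185.] [ 53.  23. 195.]
200 166 [ 43. -30. 195.] [ 55.  25. 205.]
210 172 [ 29. -31. 205.] [ 54.  25. 215.]
220 164 [ 28. -30. 215.] [ 53.  25. 225.]
230 140 [ 45. -30. 225.] [ 54.  25. 235.]
240 143 [ 48. -30. 235.] [ 55.  25. 243.]
```

{"method": "drive_tool", "body": {"steps": [[-1,0.95,-3.1,0,0.57],[-1,0.95,-3.1,0,0.57],[-1,0.95,-3.1,0,0.57],[-1,0.95,-3.1,0,0.57],[-1,0.95,-3.1,0,0.57],[-1,0.95,-3.1,0,0.57],[-1,0.95,-3.1,0,0.57],[-1,0.95,-3.1,0,0.57],[-1,0.95,-3.1,0,0.57],[-1,0.95,-3.1,0,0.57],[-1,0.95,-3.1,0,0.57],[-1,0.95,-3.1,0,0.57],[-1,0.95,-3.1,0,0.57],[-1,0.95,-3.1,0,0.57],[-1,0.95,-3.1,0,0.57],[-1,0.95,-3.1,0,0.57],[-1,0.95,-3.1,0,0.57],[-1,0.95,-3.1,0,0.57],[-1,0.95,-3.1,0,0.57],[-1,0.95,-3.1,0,0.57]]}}

```text
t: 2.1
eef_pos: [448.4, 2.2, 231.3]
eef_rot: [[-0.981, 0.192, -0.0], [0.192, 0.981, 0.0], [0.0, 0.0, -1.0]]
force: [0.7, 0.2, -0.1]
gripper_width: -0.0
grasp_force: 0.0
```

Run:
```python
from h import *
s=env.sense();p,d=cams.camera("wrist");cv2.imwrite("pics/w1.png",p[:,:,::-1])
P=cloud("wrist",d,(s["eef_pos"],s["eef_rot"]))
a=np.radians(-11.1);X=np.array([np.cos(a),np.sin(a)]);Y=np.array([-X[1],X[0]]);O=np.array([562,-19])
U=np.concatenate([(P[...,:2]-O)@np.c_[X,Y],P[...,2:]],2)
m=(abs(U[...,2]-90)<5)&(U[...,0]<-60)&(U[...,0]>-105)&(abs(U[...,1])<75)
print("ledge",m.sum(),np.percentile(U[m],[1,5,95,99],axis=0).round(1).tolist())
```

```text
ledge 7448 [[-95.2, -68.9, 87.3], [-94.7, -55.9, 89.4], [-62.1, 57.2, 93.6], [-60.5, 67.9, 94.2]]
```

View pics/w1.png

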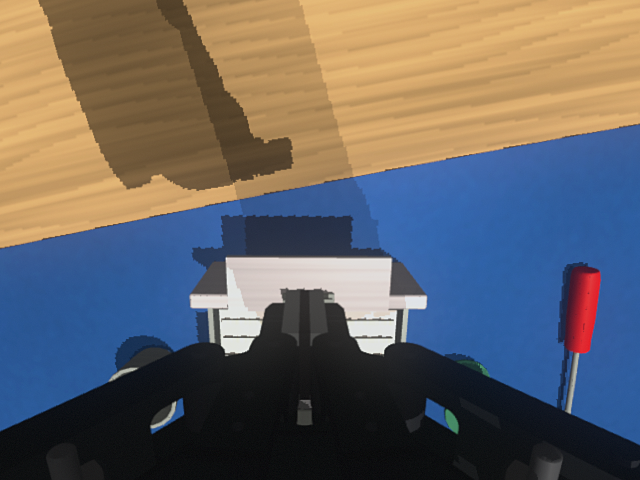

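{"method": "drive_tool", "body": {"steps": [[-1,0,0,-4,0],[-1,0,0,-4,0],[-1,0,0,-4,0],[-1,0,0,-3.9,0],[-1,0.49,-0.096,0,0],[-1,0.49,-0.096,0,0],[-1,0.49,-0.096,0,0],[-1,0.49,-0.096,0,0],[-1,0.49,-0.096,0,0],[-1,0.49,-0.096,0,0],[-1,0.49,-0.096,0,0],[-1,0.49,-0.096,0,0],[-1,0.49,-0.096,0,0],[-1,0.49,-0.096,0,0],[-1,0.49,-0.096,0,0],[-1,0.3,-0.06,0,0],[-1,0,0,0,0]]}}

```text
t: 3.85
eef_pos: [505.9, -7.8, 72.3]
eef_rot: [[-0.981, 0.193, 0.0], [0.193, 0.981, -0.0], [-0.001, -0.0, -1.0]]
force: [0.3, 0.1, 0.5]
gripper_width: -0.004
grasp_force: 0.0
```

{"method": "drive_tool", "body": {"steps": [[-1,0.2,-0.04,0,0],[-1,0.2,-0.04,0,0],[-1,0.2,-0.04,0,0]]}}

```text
t: 4.15
eef_pos: [511.2, -8.9, 72.2]
eef_rot: [[-0.981, 0.193, -0.0], [0.193, 0.981, -0.0], [0.0, -0.0, -1.0]]
force: [-2.4, 0.4, 0.7]
gripper_width: -0.0
grasp_force: 1.3
```

{"method": "drive_tool", "body": {"steps": [[-1,0.2,-0.04,0,0],[-1,0.2,-0.04,0,0]]}}

```text
t: 4.35
eef_pos: [512.6, -9.2, 71.8]
eef_rot: [[-0.981, 0.192, -0.006], [0.192, 0.981, 0.001], [0.006, -0.0, -1.0]]
force: [-25.7, 5.7, 17.1]
gripper_width: 0.004
grasp_force: 13.3
```

{"method": "drive_tool", "body": {"steps": [[-1,0,0,0,0],[-1,0,0,0,0],[-1,-2,0.39,0,0],[-1,-2,0.39,0,0],[-1,0,0,4.6,0],[-1,0,0,4.6,0],[-1,0,0,4.6,0],[-1,0,0,4.6,0],[-1,0,0,4.6,0],[-1,0,0,0,0]]}}

```text
t: 5.35
eef_pos: [478.0, -1.8, 308.1]
eef_rot: [[-0.981, 0.193, 0.009], [0.193, 0.981, 0.003], [-0.008, 0.005, -1.0]]
force: [0.5, 0.1, -2.1]
gripper_width: 0.003
grasp_force: 0.0
```

Run:
```python
from h import *
print(env.sense()["eef_pos"])
a=np.radians(-11.1);X=np.array([np.cos(a),np.sin(a)]);Y=np.array([-X[1],X[0]]);O=np.array([562,-19])
p,d=cams.camera("scene");P=cloud("scene",d);cv2.imwrite("pics/s1.png",cv2.resize(p[140:380,120:420,::-1],None,fx=2,fy=2))
U=np.concatenate([(P[...,:2]-O)@np.c_[X,Y],P[...,2:]],2)
br=p.astype(int).sum(2)
L=(U[...,2]>82)&(U[...,2]<94)&(br>400)&(U[...,0]<-20)&(abs(U[...,1])<80)&(U[...,0]>-110);print("ledge",np.percentile(U[L],[.5,2,98],axis=0).round(1).tolist())
t=U[(U[...,2]>100)&(abs(U[...,1])<40)&(U[...,0]<110)&(U[...,0]>-60)]
for z in range(110,250,10):
    k=t[abs(t[:,2]-z)<5]
    if len(k):print(z,len(k),np.percentile(k,[2,98],axis=0).round().tolist())
```

```text
[478.01650696  -1.75033882 308.07059163]
ledge [[-42.2, -27.2, 86.3], [-41.2, -24.6, 86.6], [-20.9, 61.4, 90.0]]
110 45 [[-8.0, -16.0, 105.0], [79.0, 21.0, 112.0]]
130 47 [[49.0, -20.0, 129.0], [57.0, 26.0, 135.0]]
140 135 [[47.0, -22.0, 135.0], [61.0, 27.0, 145.0]]
150 125 [[44.0, -22.0, 145.0], [60.0, 27.0, 155.0]]
160 120 [[41.0, -22.0, 155.0], [58.0, 27.0, 165.0]]
170 125 [[38.0, -24.0, 165.0], [57.0, 27.0, 175.0]]
180 75 [[37.0, -23.0, 175.0], [57.0, 27.0, 185.0]]
190 36 [[46.0, -23.0, 186.0], [57.0, 27.0, 195.0]]
200 167 [[48.0, -25.0, 195.0], [59.0, 29.0, 205.0]]
210 167 [[53.0, -24.0, 205.0], [58.0, 29.0, 215.0]]
220 176 [[43.0, -24.0, 215.0], [57.0, 28.0, 225.0]]
230 130 [[53.0, -23.0, 226.0], [58.0, 29.0, 235.0]]
240 147 [[54.0, -24.0, 235.0], [60.0, 29.0, 243.0]]
```

View pics/s1.png

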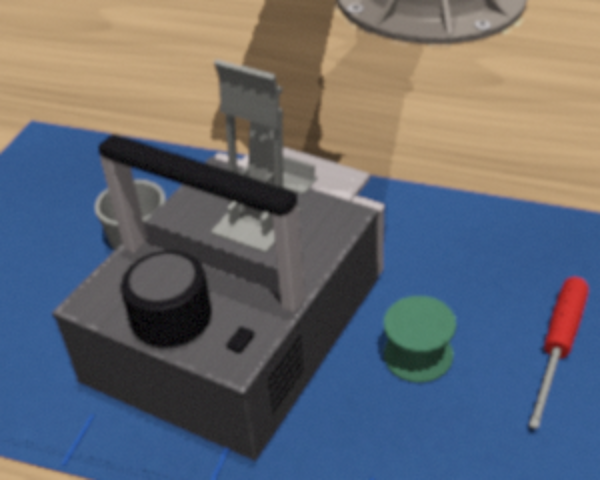

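{"method": "drive_tool", "body": {"steps": [[-1,2.83,-0.57,0,0],[-1,2.83,-0.57,0,0],[-1,2.83,-0.57,0,0],[-1,2.83,-0.57,0,0],[-1,2.83,-0.57,0,0],[-1,2.83,-0.57,0,0],[-1,0,0,0,0],[-1,0,0,-3,0],[-1,0,0,-3,0],[-1,0,0,-2.8,0],[-1,0,0,0,0],[-1,-0.8,0.157,0,0],[-1,-0.8,0.157,0,0],[-1,-0.8,0.157,0,0],[-1,-0.8,0.157,0,0]]}}

```text
t: 6.9
eef_pos: [612.6, -29.5, 215.3]
eef_rot: [[-0.981, 0.193, 0.001], [0.193, 0.981, 0.001], [-0.001, 0.001, -1.0]]
force: [-0.5, 0.7, -0.1]
gripper_width: 0.003
grasp_force: 0.1
```

{"method": "drive_tool", "body": {"steps": [[-1,-0.8,0.157,0,0],[-1,-0.8,0.157,0,0],[-1,-0.8,0.157,0,0],[-1,-0.8,0.157,0,0],[-1,-0.8,0.157,0,0],[-1,0,0,0,0],[-1,0,0,0,0],[-1,0,0,0,0]]}}

```text
t: 7.7
eef_pos: [573.4, -21.9, 214.3]
eef_rot: [[-0.981, 0.193, 0.0], [0.193, 0.981, -0.0], [-0.0, -0.0, -1.0]]
force: [0.3, -0.4, 0.2]
gripper_width: -0.002
grasp_force: 0.0
```

```bash
cat > look.py <<'E'
from h import *
import sys
print(env.sense()["eef_pos"])
a=np.radians(-11.1);X=np.array([np.cos(a),np.sin(a)]);Y=np.array([-X[1],X[0]]);O=np.array([562,-19])
print("tcp unit",(env.sense()["eef_pos"][:2]-O)@np.c_[X,Y])
p,d=cams.camera("scene");P=cloud("scene",d);cv2.imwrite(f"pics/{sys.argv[1]}.png",cv2.resize(p[140:380,120:420,::-1],None,fx=2,fy=2))
U=np.concatenate([(P[...,:2]-O)@np.c_[X,Y],P[...,2:]],2)
br=p.astype(int).sum(2)
t=U[(U[...,2]>96)&(abs(U[...,1])<30)&(U[...,0]<118)&(U[...,0]>-60)]
for z in range(100,300,10):
    k=t[abs(t[:,2]-z)<5]
    if len(k)>3:print(z,len(k),np.percentile(k,[2,98],axis=0).round().tolist())
E
python3 look.py s2
```

```text
[573.37096122 -21.91283322 214.33967765]
tcp unit [11.71902521 -0.66918206]
100 146 [[-25.0, -16.0, 96.0], [79.0, 21.0, 105.0]]
110 367 [[-55.0, -23.0, 106.0], [77.0, 29.0, 115.0]]
120 167 [[-21.0, -19.0, 115.0], [39.0, 28.0, 124.0]]
130 85 [[34.0, -23.0, 125.0], [56.0, 28.0, 135.0]]
140 96 [[46.0, -10.0, 135.0], [58.0, 15.0, 145.0]]
150 83 [[42.0, -11.0, 145.0], [49.0, 15.0, 155.0]]
160 83 [[39.0, -9.0, 155.0], [46.0, 15.0, 165.0]]
170 83 [[37.0, -10.0, 165.0], [42.0, 15.0, 175.0]]
180 119 [[27.0, -11.0, 176.0], [40.0, 15.0, 185.0]]
190 21 [[27.0, -10.0, 185.0], [31.0, 14.0, 187.0]]
210 6 [[8.0, -7.0, 213.0], [22.0, 6.0, 214.0]]
220 66 [[7.0, -12.0, 216.0], [24.0, 13.0, 225.0]]
230 99 [[5.0, -12.0, 225.0], [24.0, 14.0, 235.0]]
240 101 [[6.0, -13.0, 235.0], [24.0, 14.0, 245.0]]
250 79 [[12.0, -12.0, 245.0], [24.0, 15.0, 255.0]]
260 184 [[3.0, -27.0, 255.0], [26.0, 29.0, 265.0]]
270 181 [[1.0, -29.0, 265.0], [25.0, 29.0, 274.0]]
280 151 [[-3.0, -28.0, 275.0], [30.0, 17.0, 284.0]]
290 148 [[15.0, -17.0, 285.0], [30.0, 25.0, 295.0]]
```

View pics/s2.png

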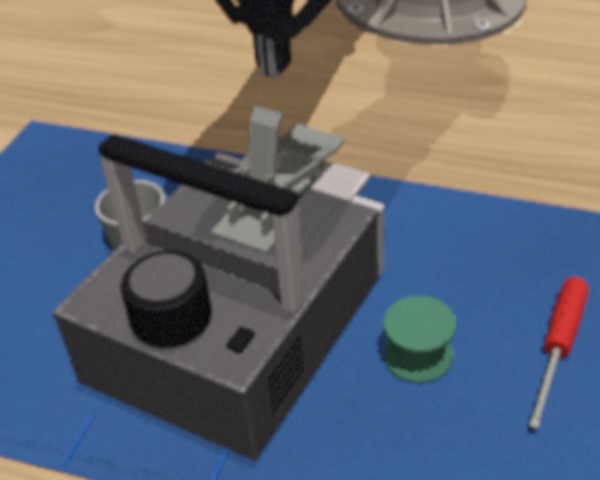

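{"method": "drive_tool", "body": {"steps": [[-1,-0.6,0.12,0,0],[-1,0,0,-2,0],[-1,0,0,-2,0],[-1,0,0,-1.4,0],[-1,0,0,0,0],[-1,0.6,-0.12,0,0],[-1,0.6,-0.12,0,0],[-1,0.6,-0.12,0,0],[-1,0.6,-0.12,0,0],[-1,0.6,-0.12,0,0],[-1,0.6,-0.12,0,0],[-1,0.6,-0.12,0,0],[-1,0.6,-0.12,0,0]]}}

```text
t: 9.05
eef_pos: [615.6, -30.4, 160.3]
eef_rot: [[-0.981, 0.193, -0.0], [0.193, 0.981, -0.0], [0.0, -0.0, -1.0]]
force: [-0.8, 0.2, -0.2]
gripper_width: -0.001
grasp_force: 1.0
```

```bash
python3 look.py s3
```

```text
[615.58796506 -30.40345004 160.25768694]
tcp unit [54.78089162 -0.87326145]
100 115 [[-10.0, -16.0, 96.0], [79.0, 21.0, 105.0]]
110 403 [[-45.0, -23.0, 106.0], [77.0, 29.0, 115.0]]
120 185 [[-12.0, -24.0, 115.0], [43.0, 28.0, 124.0]]
140 20 [[62.0, -9.0, 140.0], [67.0, 15.0, 145.0]]
150 56 [[65.0, -10.0, 146.0], [69.0, 15.0, 155.0]]
160 55 [[66.0, -10.0, 155.0], [70.0, 15.0, 164.0]]
170 89 [[47.0, -11.0, 165.0], [73.0, 15.0, 175.0]]
180 113 [[48.0, -11.0, 175.0], [74.0, 15.0, 185.0]]
190 137 [[50.0, -13.0, 186.0], [72.0, 15.0, 195.0]]
200 80 [[59.0, -27.0, 195.0], [68.0, 16.0, 205.0]]
210 202 [[46.0, -27.0, 205.0], [68.0, 28.0, 215.0]]
220 126 [[42.0, -29.0, 215.0], [72.0, 29.0, 225.0]]
230 131 [[42.0, -17.0, 225.0], [73.0, 16.0, 235.0]]
240 145 [[57.0, -17.0, 235.0], [73.0, 27.0, 245.0]]
250 162 [[63.0, -28.0, 245.0], [75.0, 29.0, 255.0]]
260 221 [[64.0, -28.0, 256.0], [75.0, 28.0, 265.0]]
270 154 [[64.0, -28.0, 265.0], [74.0, 29.0, 274.0]]
280 29 [[63.0, 16.0, 275.0], [67.0, 30.0, 282.0]]
290 156 [[75.0, -20.0, 287.0], [92.0, 30.0, 295.0]]
```

View pics/s3.png

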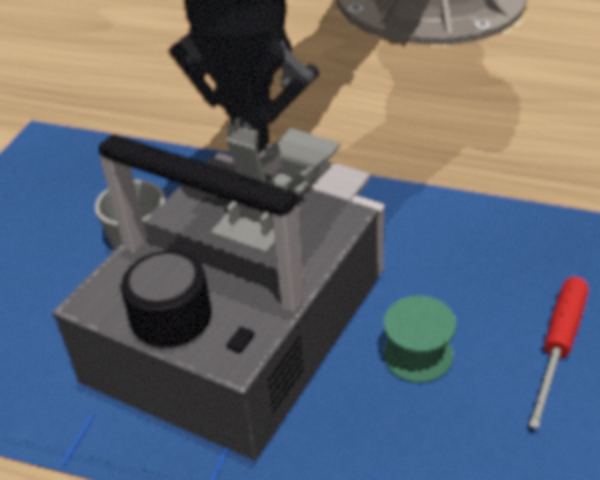

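{"method": "drive_tool", "body": {"steps": [[-1,0.6,-0.12,0,0],[-1,0.6,-0.12,0,0],[-1,0.6,-0.12,0,0],[-1,0.2,-0.04,0,0],[-1,0,0,-0.6,0],[-1,0,0,-0.6,0],[-1,-0.1,0.02,-0.6,0],[-1,-0.1,0.02,-0.6,0]]}}

```text
t: 9.9
eef_pos: [634.0, -34.1, 136.8]
eef_rot: [[-0.981, 0.193, 0.002], [0.193, 0.981, -0.0], [-0.002, 0.0, -1.0]]
force: [-1.3, 0.2, 9.2]
gripper_width: 0.001
grasp_force: 4.0
```

{"method": "drive_tool", "body": {"steps": [[-1,-0.1,0.02,-0.4,0],[-1,-0.1,0.02,-0.4,0],[-1,-0.1,0.02,-0.4,0],[-1,0,0,-0.4,0]]}}

```text
t: 10.3
eef_pos: [631.7, -33.6, 121.3]
eef_rot: [[-0.981, 0.193, 0.004], [0.193, 0.981, -0.0], [-0.004, 0.001, -1.0]]
force: [1.9, -1.0, 6.6]
gripper_width: 0.001
grasp_force: 2.8
```

{"method": "drive_tool", "body": {"steps": [[-1,0,0,-0.3,0],[-1,0,0,-0.3,0],[-1,0,0,-0.1,0]]}}

```text
t: 10.6
eef_pos: [630.9, -33.4, 115.2]
eef_rot: [[-0.981, 0.193, 0.002], [0.193, 0.981, 0.001], [-0.002, 0.001, -1.0]]
force: [-13.7, 2.2, 44.8]
gripper_width: -0.008
grasp_force: 22.3
```

{"method": "drive_tool", "body": {"steps": [[-1,0,0,0,0],[-1,0,0,0.6,0],[-1,-0.5,0.1,2,0],[-1,-1,0.2,3.5,0],[-1,-2,0.4,4,0],[-1,-4,0.8,4,0],[-1,-4,0.8,4,0],[-1,-4,0.8,4,0],[-1,-4,0.8,0,0],[-1,0,0,0,0]]}}

```text
t: 11.6
eef_pos: [447.0, 3.4, 320.3]
eef_rot: [[-0.982, 0.191, 0.002], [0.191, 0.982, 0.004], [-0.001, 0.004, -1.0]]
force: [0.1, -0.3, -0.7]
gripper_width: -0.003
grasp_force: 0.0
```

```bash
python3 look.py s4
python3 - <<'E'
from h import *
p,d=cams.camera("top");P=cloud("top",d)
a=np.radians(-11.1);X=np.array([np.cos(a),np.sin(a)]);Y=np.array([-X[1],X[0]]);O=np.array([562,-19])
U=np.concatenate([(P[...,:2]-O)@np.c_[X,Y],P[...,2:]],2)
for lo in range(-60,125,10):
    k=U[(U[...,0]>=lo)&(U[...,0]<lo+10)&(abs(U[...,1])<10)&(U[...,2]<180)]
    if len(k):print(lo,len(k),np.median(k[:,2]).round(1))
E
```

```text
[447.0337432    3.37078079 320.26461921]
tcp unit [-117.12241111   -0.18124676]
100 51 [[5.0, -20.0, 100.0], [93.0, 28.0, 105.0]]
110 821 [[-24.0, -23.0, 106.0], [115.0, 29.0, 115.0]]
120 252 [[-39.0, -24.0, 115.0], [110.0, 29.0, 120.0]]
30 6 90.3
40 45 91.2
50 72 111.7
60 48 114.8
70 45 114.4
80 50 115.0
90 44 115.6
100 48 115.4
110 45 115.1
120 51 113.5
```

View pics/s4.png

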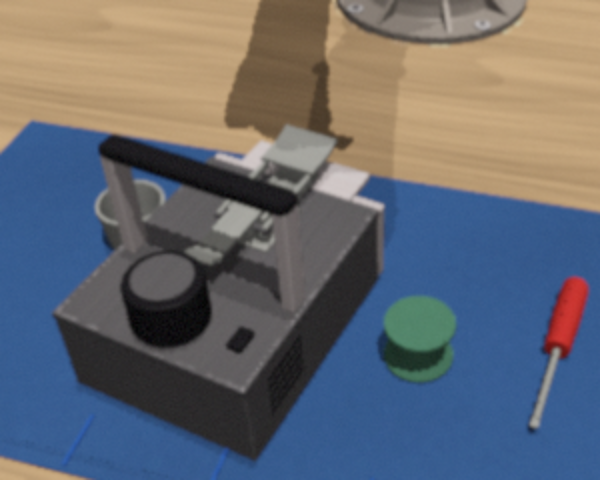

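Run:
```python
from h import *
a=np.radians(-11.1);X=np.array([np.cos(a),np.sin(a)]);Y=np.array([-X[1],X[0]]);O=np.array([562,-19])
for n in("scene","wrist","top"):
    s=env.sense();p,d=cams.camera(n);P=cloud(n,d,(s["eef_pos"],s["eef_rot"]))
    cv2.imwrite(f"pics/{n}5.png",p[:,:,::-1])
    U=np.concatenate([(P[...,:2]-O)@np.c_[X,Y],P[...,2:]],2)
    for lo in range(-75,120,8):
        k=U[(U[...,0]>=lo)&(U[...,0]<lo+8)&(abs(U[...,1])<24)&(U[...,2]<180)]
        l=U[(U[...,0]>=lo)&(U[...,0]<lo+8)&(abs(U[...,1])<58)&(abs(U[...,1])>32)&(U[...,2]<180)]
        if len(k):print(n,lo,len(k),np.percentile(k[:,2],[5,50,95]).round(1),np.median(l[:,2]).round(1) if len(l) else '')
```

```text
scene -43 45 [ 87.9 118.6 120.3] 88.2
scene -35 101 [ 88.6 117.3 119.5] 88.5
scene -27 97 [ 88.7 114.6 117.2] 88.8
scene -19 84 [ 88.8 113.9 115.2] 88.8
scene -11 129 [ 89.1 112.5 114.8] 88.7
scene -3 133 [ 88.8 113.  115. ] 88.4
scene 5 140 [ 88.2 108.  114.7] 88.6
scene 13 27 [ 87.9 102.9 110.5] 88.6
scene 21 19 [ 88.6 108.2 110.5] 88.6
scene 29 4 [108.8 108.9 110.1] 88.6
scene 61 3 [ 92.7 106.9 107.6] 88.5
scene 69 71 [ 90.1 110.3 114.4] 88.4
scene 77 110 [ 89.4 108.5 114.8] 88.7
scene 85 135 [ 89.5 107.5 114.7] 88.4
scene 93 107 [ 87.7 107.2 115.1] 88.4
scene 101 106 [ 87.7 112.7 115. ] 88.5
scene 109 106 [ 87.4 112.  115.1] 88.4
scene 117 109 [ 87.4 110.4 114.8] 88.5
wrist -75 282 [2.8 4.1 5.4] 4.0
wrist -67 294 [2.7 3.9 5.4] 4.0
wrist -59 271 [3.  4.1 5.3] 4.1
wrist -51 267 [2.6 3.9 5.4] 4.0
wrist -43 711 [  3.3  91.3 123. ] 88.7
wrist -35 379 [  2.7   4.5 121.5] 91.8
wrist -27 270 [2.8 4.1 5.5] 91.6
wrist -19 263 [2.5 3.9 5.6] 91.3
wrist -11 36 [2.5 3.7 5.1] 92.1
wrist 69 57 [116.9 117.9 119. ] 
wrist 77 94 [117.  117.9 118.8] 
wrist 85 89 [116.4 117.8 118.8] 
wrist 93 94 [116.4 117.7 118.7] 
wrist 101 2 [116.8 116.8 116.8] 
top 29 3 [107.3 109.8 112. ] 90.7
top 37 33 [ 89.2  95.  111. ] 90.4
top 45 77 [ 89.   93.7 113.1] 90.5
top 53 124 [ 90.4 111.9 118. ] 89.8
top 61 82 [105.  114.  117.8] 89.8
top 69 87 [ 91.6 113.3 119.2] 89.7
top 77 96 [ 93.1 112.9 117.3] 90.0
top 85 68 [ 90.1 114.7 117.6] 89.9
top 93 88 [ 87.7 112.4 118.5] 90.0
top 101 82 [ 87.9 110.7 117.8] 89.8
top 109 90 [ 87.  112.5 118.3] 89.5
top 117 90 [ 87.1 112.8 117.9] 89.8
```

View pics/wrist5.png

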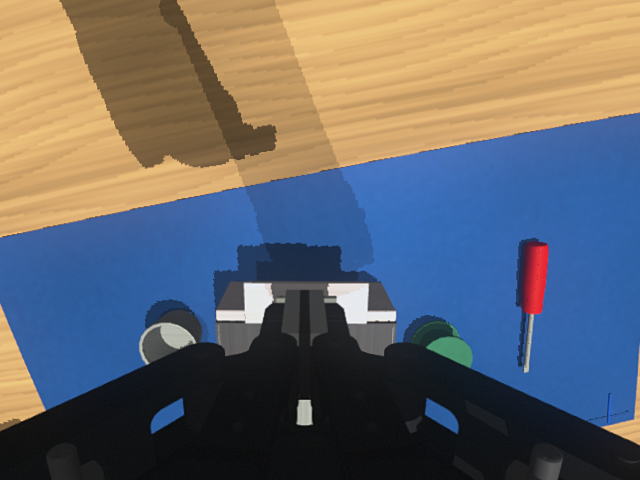

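{"method": "drive_tool", "body": {"steps": [[-1,2.75,-0.53,0,0],[-1,2.75,-0.53,0,0],[-1,2.75,-0.53,0,0],[-1,0,0,-4,0],[-1,0,0,-4,0],[-1,0,0,-4,0],[-1,0,0,-4,0],[-1,0,0,-2.5,0],[-1,0,0,-0.8,0],[-1,0,0,-0.3,0],[-1,0,0,-0.2,0]]}}

```text
t: 12.95
eef_pos: [533.3, -13.5, 121.8]
eef_rot: [[-0.981, 0.193, 0.001], [0.193, 0.981, -0.0], [-0.001, -0.0, -1.0]]
force: [0.3, -0.3, 1.1]
gripper_width: -0.003
grasp_force: 0.0
```

{"method": "drive_tool", "body": {"steps": [[-1,0,0,-0.1,0],[-1,0,0,-0.1,0],[-1,0,0,-0.1,0]]}}

```text
t: 13.25
eef_pos: [533.4, -13.1, 119.3]
eef_rot: [[-0.981, 0.193, 0.002], [0.193, 0.981, 0.0], [-0.002, 0.001, -1.0]]
force: [1.3, -0.4, 8.0]
gripper_width: -0.003
grasp_force: 4.1
```

{"method": "drive_tool", "body": {"steps": [[-1,0,0,-0.1,0],[-1,0,0,-0.1,0]]}}

```text
t: 13.45
eef_pos: [533.6, -13.2, 118.0]
eef_rot: [[-0.981, 0.193, 0.002], [0.193, 0.981, 0.001], [-0.002, 0.001, -1.0]]
force: [-9.4, 0.2, 39.4]
gripper_width: 0.001
grasp_force: 17.3
```

{"method": "drive_tool", "body": {"steps": [[-1,0,0,0.3,0],[-1,0,0,0.8,0],[-1,0,0,3,0],[-1,0,0,4,0],[-1,0,0,4,0],[-1,-3,0.6,4,0],[-1,-4,0.8,4,0],[-1,0,0,0,0]]}}

```text
t: 14.25
eef_pos: [466.6, -0.2, 317.1]
eef_rot: [[-0.981, 0.192, 0.007], [0.192, 0.981, 0.006], [-0.006, 0.007, -1.0]]
force: [0.2, -0.3, 0.1]
gripper_width: 0.0
grasp_force: 0.0
```

Run:
```python
from h import *
a=np.radians(-11.1);X=np.array([np.cos(a),np.sin(a)]);Y=np.array([-X[1],X[0]]);O=np.array([562,-19])
p,d=cams.camera("scene");P=cloud("scene",d)
cv2.imwrite("pics/s6.png",cv2.resize(p[190:280,200:340,::-1],None,fx=5,fy=5,interpolation=cv2.INTER_CUBIC))
U=np.concatenate([(P[...,:2]-O)@np.c_[X,Y],P[...,2:]],2)
for lo in range(-51,120,8):
    k=U[(U[...,0]>=lo)&(U[...,0]<lo+8)&(abs(U[...,1])<24)&(U[...,2]<180)]
    if len(k):print(lo,len(k),np.percentile(k[:,2],[5,50,95]).round(1))
```

```text
-43 40 [ 89.2 116.9 118.2]
-35 104 [ 88.5 115.2 117.9]
-27 92 [ 88.4 113.2 115.1]
-19 83 [ 88.5 112.3 113.3]
-11 118 [ 88.3 111.4 113.4]
-3 125 [ 88.5 111.5 113.7]
5 147 [ 88.2 108.8 113.4]
13 26 [ 87.1 103.1 108.9]
21 20 [ 88.9 106.9 109. ]
29 3 [107.1 107.8 108.4]
61 4 [ 92.4 106.1 107.7]
69 68 [ 90.2 109.5 114.8]
77 120 [ 89.5 109.1 114.9]
85 137 [ 89.3 106.7 114.7]
93 104 [ 87.4 104.3 115.1]
101 107 [ 87.5 112.2 115. ]
109 106 [ 87.5 112.2 114.8]
117 105 [ 87.8 112.6 115.1]
```

View pics/s6.png

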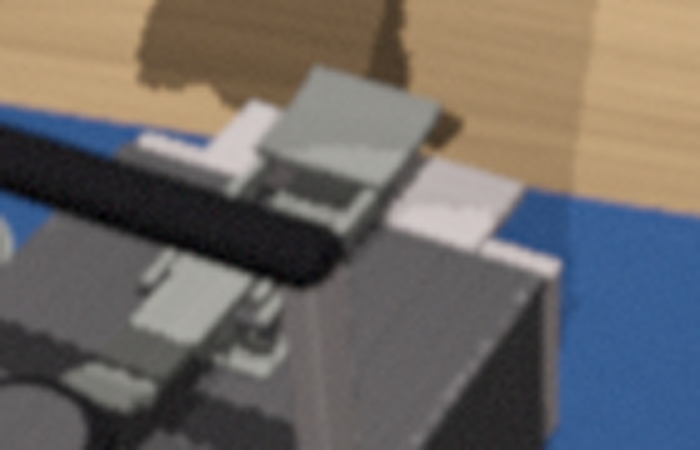

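The claw plate (columns 265–440, rows 65–180) now lies 2 mm lower, seated over the keeper. The lever is flat under the bar and the bystanders have not moved.

```bash
python3 -c "
from bench import job_done
print(job_done())"
```

```text
the job is handed in; nothing more can be done
None
```

I pushed the drawer home, hooked the claw on the keeper and swung the lever flat. The arm is clear of everything, and the job was handed in at about 14 s; the hand-in returned no verdict.

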